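# Stamp toy wheels in the marking press and stack them by size

### The job

Mark the turned toy wheels on the bench one at a time, largest first: lay the wheel flat on the marking press's nest with the pin in its bore and, with it lying there, push the spring plunger down to its stop and let it come up again, then thread that wheel fully down onto the upright stacking spindle before starting on the next smaller one. At the end all the wheels sit flat on the spindle, largest at the bottom and smallest on top, and the other things on the bench have been left where they were.

Things in the scene. Friction and masses are not known exactly. Their poses are not given: they have to be found in the camera images.
- wheel_a: plain turned wooden toy wheel, a flat ring 66 mm across and 16 mm thick with a 20 mm bore, the largest of the four sizes (66, 58, 50, 42 mm); lies flat on the bench at the start; may be absent. Two or three of the four are present. Origin at its centre (8 mm above its underside), z along the bore; both faces are alike
- wheel_b: plain turned wooden toy wheel, a flat ring 58 mm across and 16 mm thick with a 20 mm bore, the second largest of the four sizes (66, 58, 50, 42 mm); lies flat on the bench at the start; may be absent. Two or three of the four are present. Origin at its centre (8 mm above its underside), z along the bore; both faces are alike
- wheel_c: plain turned wooden toy wheel, a flat ring 50 mm across and 16 mm thick with a 20 mm bore, the third largest of the four sizes (66, 58, 50, 42 mm); lies flat on the bench at the start; may be absent. Two or three of the four are present. Origin at its centre (8 mm above its underside), z along the bore; both faces are alike
- wheel_d: plain turned wooden toy wheel, a flat ring 42 mm across and 16 mm thick with a 20 mm bore, the smallest of the four sizes (66, 58, 50, 42 mm); lies flat on the bench at the start; may be absent. Two or three of the four are present. Origin at its centre (8 mm above its underside), z along the bore; both faces are alike
- press: green hand marking press, fixed to the bench: base 200 x 90 x 35 mm high, long along its x; at its x = -50 mm a round steel nest with a short pin, at its x = +50 mm the spring plunger. Origin under the base's centre. The plunger works a marking die up under the nest (not simulated as a mark)
- nest (a point): centre of the nest's flat top, 50 mm above the bench: a steel disc 64 mm across with a pin of 13 mm diameter, 14 mm high with a tapered tip, on which a wheel is laid flat, pin in its bore. z up
- plunger_top (a point): centre of the top of the plunger's black round head (36 mm across, 26 mm flat on top, 12 mm high), 100 mm from the nest; 105 mm above the bench when up, 85 mm when down at its stop; moves with the plunger. z up
- plunger (a joint): plunger travel: 0 up, 0.020 m fully down at its hard stop; the spring needs about 4 N to start and 13 N at the stop and brings it back up when let go
- spindle: stacking spindle, fixed to the bench: dark wooden disc 100 mm across and 12 mm high with an upright steel post in its centre. Origin under the disc's centre
- spindle_seat (a point): centre of the disc's top face at the foot of the post, 12 mm above the bench, where the first wheel seats. z up
- spindle_tip (a point): tip of the post (13 mm diameter, tapered over its last 10 mm), 70 mm above the seat, 82 mm above the bench
- tape: bystander, to be left alone: yellow and black tape measure 36 x 62 x 60 mm high, standing among the wheels; origin under its centre
- sandblock: bystander, to be left alone: cork sanding block 110 x 65 x 32 mm; origin under its centre
- mug: bystander, to be left alone: blue mug, 80 mm wide, 95 mm high; origin under its centre
- driver: bystander, to be left alone: screwdriver lying on the bench; origin under it
- gluebottle: bystander, to be left alone: white bottle, 64 mm wide, 120 mm high; origin under its centre
- pencil: bystander, to be left alone: red pencil lying on the bench, 8 mm thick, 150 mm long; origin under its middle
- offcut: bystander, to be left alone: board offcut 140 x 90 x 22 mm high; origin under its centre
Things that resemble listed ones, but are neither listed nor needed, are in the scene too. Leave any blue look-alike of the wheel_d alone. Leave any purple look-alike of the press alone.

How it is judged:
By the outcome, as a careful person would: the job done as asked, in the order asked, and still so for the second after the job is handed in, with the robot touching nothing.
Of wheel_a, wheel_b, wheel_c, wheel_d only 2 to 3 are there at a start; the rules pass over those that are not, and their reading is None.
At some moment in a run one of wheel_a, wheel_b, wheel_c, wheel_d may be knocked a few centimetres aside while the robot is not near it.
Once in a run the grip may slacken for a moment while it holds something.
It also fails if it takes over 210 s, if anything falls off the work surface, if the arm or the gripper's body presses on something with over 40 N, if the wrist force passes 120 N, or if a joint passes its speed limit or range.

### The arm

A 6-joint arm with a two-finger parallel gripper is mounted at the origin on the work surface. World frame = base frame: x ahead of the robot, y to its left, z up, the work surface at z = 0. Lengths are in m, angles in rad, forces in N, time in s.
With the tool pointing down it reaches from about 0.35 to 0.775 m from the base axis. Payload 7.3 kg.
Tool frame: the origin (TCP) lies at the very end of the fingers, on their centre line; the grasp point (between the pads) lies 19 mm behind it; z points along the fingers, y is the line along which they close (so a half turn about z gives the same grasp; the last joint's range is limited). The gripper opens to 92 mm and grips with 3 to 60 N. Pads are 19 mm wide; open, the fingers measure 130 mm over their backs; the gripper's body (75 mm by 190 mm) begins 47 mm behind the grasp point.
Start: joints at [-0.146, 0.342, 1.524, -0, 1.275, -0.146], TCP at [0.525, 0, 0.227] pointing down, gripper open.
Joint ranges: [-2.53, 2.53], [-0.77, 2.02], [0.04, 2.7], [-1, 4.14], [0.28, 2.66], [-3.11, 3.11]. Speed limits (rad/s): [2.57, 2.57, 3.14, 3.14, 3.14, 3.14].

### API

Orientations are given as [roll, pitch, yaw] about the fixed x, y, z axes, in that order (R = Rz(yaw) Ry(pitch) Rx(roll)).
In Python, from cell import telemetry, eyes, job gives the robot as it stands.
- The arm moves only by the tool apply_moves, never from a script. Its arguments are lists of equal length, an entry for each row: "delta_pos": the shift along the world's x, y, z each as a share of 0.4 m, from -1 to 1, a list of three; "dr": the turn, a rotation vector about the world's x, y, z each as a share of 0.5 rad, from -1 to 1, a list of three; "jaw": the opening, from 0 (shut) to 1 (fully open). A call has 1 to 8 rows; each row is the pose to reach, as a shift and turn from the pose commanded when the call began; what a row does not reach only later rows make up. A row lasts 1/12 s, in which the tool goes at most 41.7 mm and 7.16 degrees, less where a joint would pass 70% of its speed; a pose out of reach is approached as far as the arm can. A call with a number of a shift or a turn outside -1 to 1 is refused whole. A call with a gripper value outside its range is refused whole. The fingers move at their own pace and stop on an object; "force" is the grip in N (left out, the last holds). Time passes only in rows, so rows that repeat a pose let the fingers close. It gives the time, the measured TCP pose, the force, the opening and the grip force at its end, in the units of the state.
- telemetry.observe(): the state, without advancing time (a new reading comes with each control period).
- eyes.read_camera(name): name is "scene" or "side" or "wrist"; returns the picture (384x512x3 uint8, red, green, blue); there is no depth.
- eyes.camera_model(name): a dict with "vertical_fov" (degrees; the focal length in pixels is half the picture's height over the tangent of half this angle, whatever the lens; pixels are square), "cx", "cy" (the principal point, pixels), "k1" (the pictures are not rectified: a ray, as slopes to the right and down, at radius r is drawn at 1 + k1 r^2 times it, then the intrinsics apply), "rvec" (rotation vector, rad) and "tvec" (3), from world to camera coordinates, as OpenCV has them; the wrist camera has in their place "hand_eye" (4x4, takes a point from camera to tool coordinates, whose origin is the TCP and whose axes are the flange's). Camera axes: x right, y down, z forward; pixel columns grow to the right and rows downward; lengths in m; the calibration is good to about 2 mm. A picture is of the moment at which its call begins: read the wrist's pose just before it. camera_model takes no time and is no camera call.
- job.hand_in(): hands the job in; it is judged then, once.
The state is a dict: "time": time; "qpos": joint angles; "qvel": joint speeds; "joint_efforts": joint torques, N m; "tool_pos": TCP position; "tool_rot": TCP orientation; "contact_force": force on the tool from outside, world axes, zero at the start; "torque": the same for the moment, N m; "opening": finger opening in m; "grip_force": force on a finger pad.
Only numpy, scipy, OpenCV 4.12 (cv2) and the standard library are available. Lean on these libraries where they do the work, as an engineer would, in place of code of your own. Each camera call takes 0.05 s, during which the arm holds its last target. There are 200 camera calls.

## Working session

There is one attempt and no reset: what is moved stays moved. The work goes in short steps, Python scripts to look and compute and a tool call to move; the robot and the scene stay as the last step left them, time stands still between calls to the robot, and variables do not carry over. Pictures are saved under pics/ and viewed, at most 14 in all, crops included, and the job is handed in when it is done.

Besides the shell and the picture viewer there is one more tool, called after "Emit:" by a JSON object that holds its "name" and its "arguments". apply_moves: Moves the arm, as the interface text tells. Its arguments: {"type":"object","properties":{"delta_pos":{"type":"array"},"dr":{"type":"array"},"jaw":{"type":"array"},"force":{"type":"number"}},"required":["delta_pos","dr","jaw"]}

```bash
ls; mkdir -p pics; cat > h.py <<'E'
import numpy as np, cv2
from cell import telemetry, eyes, job
from scipy.spatial.transform import Rotation as R
def cam(name):
    m=eyes.camera_model(name); s=telemetry.observe(); im=eyes.read_camera(name)
    f=192/np.tan(np.radians(m['vertical_fov'])/2)
    if 'rvec' in m:
        Rw=cv2.Rodrigues(np.array(m['rvec'],float))[0].T; C=-Rw@np.array(m['tvec'],float)
    else:
        H=np.array(m['hand_eye']); Rt=R.from_euler('xyz',s['tool_rot']).as_matrix()
        Rw=Rt@H[:3,:3]; C=Rt@H[:3,3]+np.array(s['tool_pos'])
    return im,dict(f=f,cx=m['cx'],cy=m['cy'],k1=m['k1'],R=Rw,C=C)
def ray(c,uv):
    uv=np.atleast_2d(np.array(uv,float)); d=(uv-[c['cx'],c['cy']])/c['f']; p=d.copy()
    for _ in range(20): p=d/(1+c['k1']*(p**2).sum(1,keepdims=True))
    return np.c_[p,np.ones(len(p))]@c['R'].T
def onz(c,uv,z):
    r=ray(c,uv); return c['C']+r*((z-c['C'][2])/r[:,2])[:,None]
def proj(c,P):
    q=(np.atleast_2d(P)-c['C'])@c['R']; p=q[:,:2]/q[:,2:]
    return p*(1+c['k1']*(p**2).sum(1,keepdims=True))*c['f']+[c['cx'],c['cy']]
def save(n,im): cv2.imwrite('pics/'+n+'.png',im[:,:,::-1])
E
python3 - <<'E'
from h import *
print(telemetry.observe())
for n in('scene','side','wrist'):
    im,c=cam(n); save(n+'0',im); print(n,c['C'].round(3),c['R'][:,2].round(2),c['f'])
E
```

```text
pics
{'time': 0.0, 'qpos': array([-1.45989462e-01,  3.42689497e-01,  1.52502802e+00,  1.98209115e-05,
        1.27540333e+00, -1.46006396e-01]), 'qvel': array([ 0.00066905, -0.00023779,  0.0011648 , -0.00017255,  0.00065208,
       -0.00141735]), 'joint_efforts': array([ 7.61924657e-04, -4.31245601e+01, -2.44219762e+01,  7.17750052e-02,
        5.59406646e-02, -1.04314388e-04]), 'tool_pos': array([5.24586579e-01, 9.46748648e-05, 2.26058374e-01]), 'tool_rot': array([-3.14008348e+00, -2.41085124e-04,  1.57080729e+00]), 'contact_force': array([ 0.00346107,  0.12807924, -0.04628321]), 'torque': array([0.02882966, 0.00909754, 0.0040717 ]), 'grip_force': 0.0, 'opening': 0.09172420372101052}
scene [1.248 0.069 0.603] [-0.82 -0.02 -0.58] 350.02660474667664
side [ 0.425 -0.941  0.717] [ 0.08  0.85 -0.52] 439.13161224795016
wrist [0.525 0.082 0.385] [-0.   -0.3  -0.95] 307.951177796089
```

View pics/scene0.png

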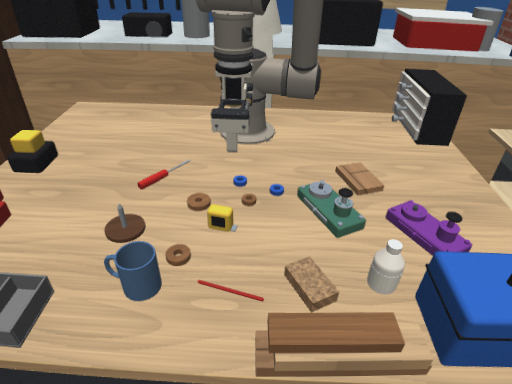

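View pics/side0.png

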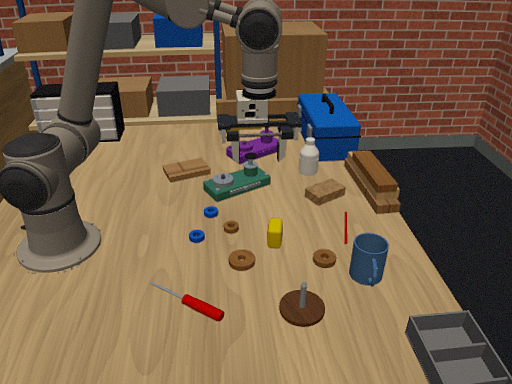

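View pics/wrist0.png

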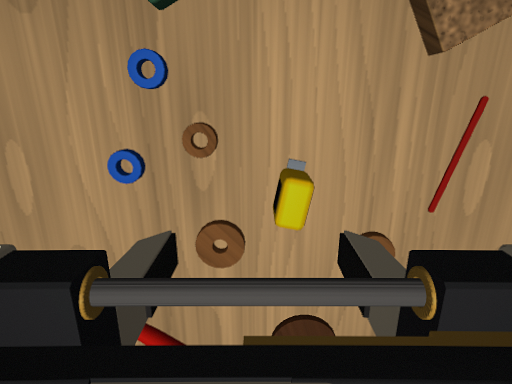

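The scene view shows three brown wheels at (199,201), (249,200) and (178,255). The spindle is at (124,225), the green press at (330,205), the tape at (220,218) and two blue decoys next to the wheels. The wrist view shows wheels at (220,244), (200,140) and a part-hidden one at (376,245).

```bash
cat >> h.py <<'E'
def brown(im):
    hsv=cv2.cvtColor(im,cv2.COLOR_RGB2HSV); h,s,v=cv2.split(hsv)
    return ((h<18)&(s>95)&(v<150)&(v>30)).astype(np.uint8)
def comp(mask,uv,rad=12):
    n,l,st,ce=cv2.connectedComponentsWithStats(mask)
    u,v=map(int,uv); w=l[max(0,v-rad):v+rad,max(0,u-rad):u+rad]; w=w[w>0]
    if not len(w): return None
    k=np.bincount(w).argmax(); return (l==k).astype(np.uint8)
def wheel(c,m):
    """outer silhouette in the z=8mm plane -> circle; bore hole -> centre"""
    cs,hi=cv2.findContours(m,cv2.RETR_CCOMP,cv2.CHAIN_APPROX_NONE)
    o=max(cs,key=cv2.contourArea)[:,0]
    P=onz(c,o,.008)[:,:2]; (x,y),r=cv2.minEnclosingCircle(P.astype(np.float32))
    A=cv2.contourArea(P.astype(np.float32))
    out=[round(float(q),4) for q in (*P.mean(0),2*r,2*np.sqrt(A/np.pi))]
    hs=[k for k in range(len(cs)) if hi[0][k][3]>=0]
    if hs:
        h=max((cs[k] for k in hs),key=cv2.contourArea)[:,0]; out.append(onz(c,h.mean(0),.012)[0,:2].round(4))
    return out
def colour(im,lo,hi):
    return cv2.inRange(cv2.cvtColor(im,cv2.COLOR_RGB2HSV),lo,hi)
E
python3 - <<'E'
from h import *
S,cs=cam('scene');D,cd=cam('side');W,cw=cam('wrist')
for im,c,pts in((S,cs,[(199,201),(249,200),(178,255),(124,230)]),(D,cd,[(241,260),(231,227),(324,258),(300,310)]),(W,cw,[(220,244),(200,140)])):
    b=brown(im)
    for p in pts:
        m=comp(b,p)
        print(p,None if m is None else (wheel(c,m),int(m.sum())))
# spindle tip 2 views by eye, nest pin top, plunger head
def tri(a,b):
    r1=ray(cs,a)[0];r2=ray(cd,b)[0];A=np.c_[r1,-r2];t=np.linalg.lstsq(A,cd['C']-cs['C'],rcond=None)[0]
    p,q=cs['C']+r1*t[0],cd['C']+r2*t[1];return ((p+q)/2).round(4),np.linalg.norm(p-q).round(4)
print('tip',tri((122,206),(304,283)),'nestpin',tri((321,183),(223,175)),'plung',tri((346,193),(251,158)))
a=cv2.resize(S[170:270,90:400],None,fx=2.5,fy=2.5,interpolation=cv2.INTER_CUBIC)
b=cv2.resize(D[140:335,140:400],None,fx=2.5,fy=2.5,interpolation=cv2.INTER_CUBIC)
save('sc1',a);save('sd1',b)
E
```

```text
(199, 201) ([0.4803, -0.104, 0.0786, 0.065, array([ 0.4953, -0.1119])], 275)
(249, 200) ([0.4629, 0.0326, 0.0539, 0.0449], 140)
(178, 255) ([0.6845, -0.1194, 0.067, 0.0603, array([ 0.6882, -0.1181])], 413)
(124, 230) ([0.5993, -0.2747, 0.1101, 0.0963], 829)
(241, 260) ([0.4744, -0.106, 0.0811, 0.0722, array([ 0.474 , -0.1118])], 472)
(231, 227) ([0.4541, 0.0341, 0.0618, 0.0497, array([0.4623, 0.0087])], 172)
(324, 258) ([0.6791, -0.1182, 0.0733, 0.0644, array([ 0.6822, -0.1462])], 369)
(300, 310) ([0.5937, -0.2746, 0.1086, 0.0971, array([ 0.6193, -0.3214])], 1246)
(220, 244) ([0.4363, 0.0649, 0.3787, 0.1487, array([0.4496, 0.1345])], 12830)
(200, 140) ([0.4363, 0.0649, 0.3787, 0.1487, array([0.4496, 0.1345])], 12830)
tip (array([ 0.5955, -0.2693,  0.0727]), np.float64(0.0001)) nestpin (array([0.4417, 0.2308, 0.0613]), np.float64(0.0007)) plung (array([0.531 , 0.2787, 0.0926]), np.float64(0.004))
```

View pics/sc1.png

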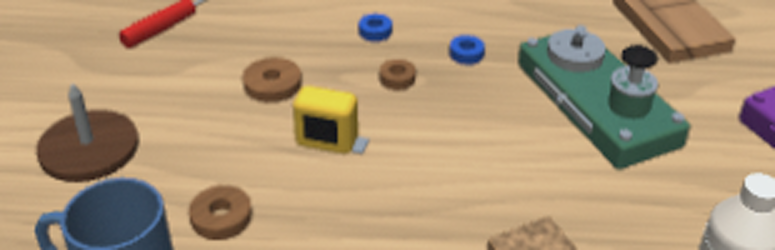

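View pics/sd1.png

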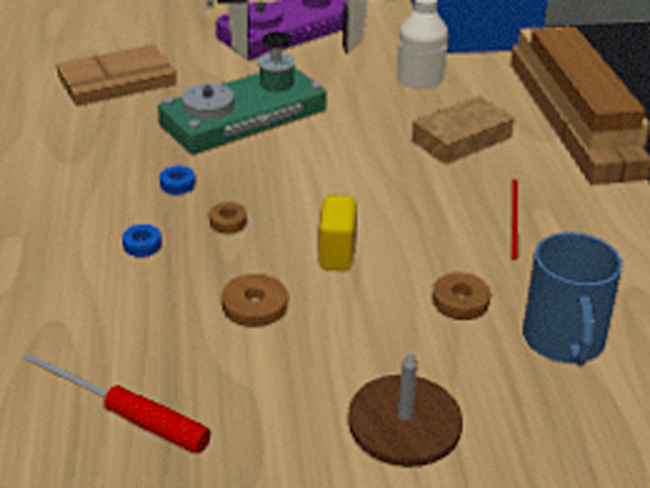

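Crops confirm three wheels: largest ≈(0.475,-0.108), middle ≈(0.68,-0.119), smallest ≈(0.458,0.033). The press nest is at ≈(0.44,0.23), the plunger at ≈(0.53,0.28) and the spindle at ≈(0.595,-0.27). Next is a wrist look over the press.

Emit:
{"name": "apply_moves", "arguments": {"delta_pos": [[-0.0875,0.45,0],[-0.0875,0.45,0],[-0.0875,0.45,0],[-0.0875,0.45,0],[-0.0875,0.45,0],[-0.0875,0.45,0],[-0.0875,0.45,0],[-0.0875,0.45,0]], "dr": [[0,0,0],[0,0,0],[0,0,0],[0,0,0],[0,0,0],[0,0,0],[0,0,0],[0,0,0]], "jaw": [1,1,1,1,1,1,1,1]}}

```text
time: 0.97
tool_pos: [0.4902, 0.1793, 0.2267]
tool_rot: [3.142, 0.001, 1.571]
contact_force: [0.3, -0.7, 0.4]
opening: 0.0918
grip_force: 0.0
```

```bash
python3 - <<'E'
from h import *
W,cw=cam('wrist'); s=telemetry.observe(); print(s['tool_pos'],s['tool_rot'],s['time'])
print(proj(cw,[[.44,.23,.05],[.53,.275,.105]]))
save('w1',W)
E
```

```text
[0.490312   0.17891241 0.22666163] [3.14158741e+00 4.95735826e-04 1.56965554e+00] 1.0167
[[210.69243081 127.57999968]
 [304.56673356  79.99547282]]
```

View pics/w1.png

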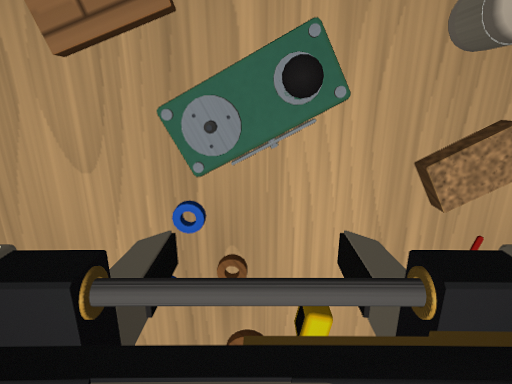

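Emit:
{"name": "apply_moves", "arguments": {"delta_pos": [[0.2,-1,0],[0.2,-1,0],[0.2,-1,0],[0.2,-1,0],[0.2,-1,0],[0.2,-1,0],[0.2,-1,0],[0.2,-1,0]], "dr": [[0,0,0],[0,0,0],[0,0,0],[0,0,0],[0,0,0],[0,0,0],[0,0,0],[0,0,0]], "jaw": [1,1,1,1,1,1,1,1]}}

```text
time: 1.68
tool_pos: [0.5549, -0.1507, 0.2268]
tool_rot: [3.141, 0.0, 1.568]
contact_force: [1.4, 0.0, -0.1]
opening: 0.092
grip_force: 0.0
```

Emit:
{"name": "apply_moves", "arguments": {"delta_pos": [[0,-0.1,0],[0,-0.1,0],[0,-0.1,0],[0,-0.1,0],[0,-0.1,0]], "dr": [[0,0,0],[0,0,0],[0,0,0],[0,0,0],[0,0,0]], "jaw": [1,1,1,1,1]}}

```text
time: 2.1
tool_pos: [0.5551, -0.1864, 0.2268]
tool_rot: [-3.142, -0.0, 1.571]
contact_force: [1.1, 0.0, -0.2]
opening: 0.0915
grip_force: 0.0
```

```bash
python3 - <<'E'
from h import *
W,cw=cam('wrist'); s=telemetry.observe(); print(s['tool_pos'],s['tool_rot'],s['time'],s['contact_force'])
save('w2',W)
E
```

```text
[ 0.55525596 -0.18598124  0.22695096] [ 3.14142203e+00 -1.23459275e-04  1.57169330e+00] 2.15 [ 0.39823491 -0.24706437  0.21844262]
```

View pics/w2.png

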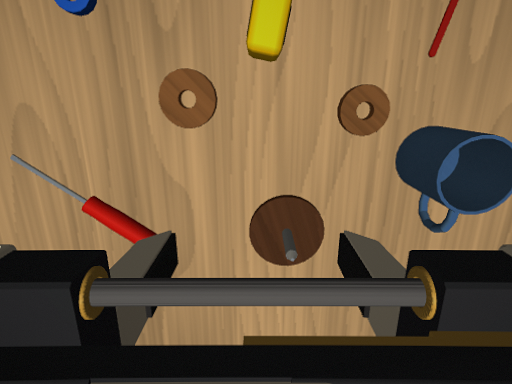

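w1 shows the nest disc at (211,126), its pin at (210,127) and the black plunger head at (302,76). w2 shows wheel 1 at (188,98), wheel 2 at (364,110), the spindle disc at (286,230) and the post tip at (291,255).

```bash
cat >> h.py <<'E'
def polefix(*a): pass
def wheelW(c,im,uv,ztop=.016,rad=12):
    """wrist view: component filled; bore = non-brown blob inside"""
    m=comp(brown(im)&1,uv,rad)
    if m is None: return None
    cs,hi=cv2.findContours(m,cv2.RETR_EXTERNAL,cv2.CHAIN_APPROX_NONE)
    o=max(cs,key=cv2.contourArea); e=cv2.fitEllipse(o)
    P=onz(c,o[:,0],ztop-.004)[:,:2]; q,r=cv2.minEnclosingCircle(P.astype(np.float32))
    out=dict(xy=onz(c,e[0],ztop-.004)[0,:2].round(4),circ=np.round(q,4),dia=round(2*r,4),px=np.round(e[0],1))
    f=np.zeros_like(m); cv2.drawContours(f,[o],-1,1,-1); h=cv2.erode(f,np.ones((5,5)))&(1-m)
    n,l,st,ce=cv2.connectedComponentsWithStats(h)
    if n>1:
        k=1+st[1:,4].argmax(); out['bore']=onz(c,ce[k],ztop-.004)[0,:2].round(4)
    return out
E
python3 - <<'E'
from h import *
import cell
m=eyes.camera_model('wrist');f=192/np.tan(np.radians(m['vertical_fov'])/2);H=np.array(m['hand_eye'])
def mk(p,r):
    Rt=R.from_euler('xyz',r).as_matrix();return dict(f=f,cx=m['cx'],cy=m['cy'],k1=m['k1'],R=Rt@H[:3,:3],C=Rt@H[:3,3]+np.array(p))
c1=mk([.490312,.178912,.226662],[3.141587,.000496,1.569656]);c2=mk([.555256,-.185981,.226951],[3.141422,-.000123,1.571693])
w1=cv2.imread('pics/w1.png')[:,:,::-1].copy();w2=cv2.imread('pics/w2.png')[:,:,::-1].copy()
print(wheelW(c2,w2,(175,98)));print(wheelW(c2,w2,(350,110)));
d=(w2.max(2)<90).astype(np.uint8);m=brown(w2);hs=cv2.cvtColor(w2,cv2.COLOR_RGB2HSV)
print(hs[215,270],hs[98,170],hs[100,100],hs[255,291],hs[110,345])
print('spindle',wheelW(c2,w2,(270,215),.014,8))
print('tip',onz(c2,(291,255.5),.082))
g=cv2.inRange(w1,(0,0,0),(35,35,35));k=comp(g,(302,76));M=cv2.moments(k,True);uv=(M['m10']/M['m00'],M['m01']/M['m00'])
print('plunger',uv,k.sum(),onz(c1,uv,.100)) 
hs=cv2.cvtColor(w1,cv2.COLOR_RGB2HSV);n=((hs[:,:,1]<60)&(hs[:,:,2]>80)).astype(np.uint8);k=comp(n,(200,115));o=max(cv2.findContours(k,0,1)[0],key=cv2.contourArea);e=cv2.fitEllipse(o)
print('nest',e,onz(c1,e[0],.048));P=onz(c1,o[:,0],.05)[:,:2];print(cv2.minEnclosingCircle(P.astype(np.float32)))
print('pin',onz(c1,(210,127),.062))
k=comp(cv2.inRange(hs,(60,80,30),(95,255,160)),(165,140));o=max(cv2.findContours(k,0,1)[0],key=cv2.contourArea);P=onz(c1,o[:,0],.035)[:,:2].astype(np.float32);print('press',cv2.minAreaRect(P))
E
```

```text
{'xy': array([ 0.474 , -0.1052]), 'circ': array([ 0.474 , -0.1063]), 'dia': 0.0689, 'px': array([187.4,  97.8]), 'bore': array([ 0.4751, -0.1061])}
{'xy': array([ 0.6781, -0.1179]), 'circ': array([ 0.678, -0.119]), 'dia': 0.0616, 'px': array([363.1, 109.5]), 'bore': array([ 0.6776, -0.1184])}
[ 12 162  77] [ 14 162 121] [ 17 118 151] [ 23  20 100] [ 13 161 109]
spindle {'xy': array([ 0.5934, -0.272 ]), 'circ': array([ 0.5941, -0.2735]), 'dia': 0.1045, 'px': array([286.2, 229.9]), 'bore': array([ 0.5977, -0.2938])}
tip [[ 0.5921971  -0.27041952  0.082     ]]
plunger (302.41062455132806, 75.78391959798995) 1393 [[0.52891066 0.27820264 0.1       ]]
nest ((210.6251983642578, 125.05975341796875), (57.98320388793945, 61.22861099243164), 148.34661865234375) [[0.4399236  0.23211395 0.048     ]]
((0.44016802310943604, 0.2314934879541397), 0.032174546271562576)
pin [[0.4412799 0.2313778 0.062    ]]
press ((0.48447421193122864, 0.2547931373119354), (0.19612054526805878, 0.08742909878492355), 27.653182983398438)
```

Emit:
{"name": "apply_moves", "arguments": {"delta_pos": [[-0.1,0.1,0],[-0.202,0.2,0],[-0.202,0.2,-0.1],[-0.202,0.2,-0.15]], "dr": [[0,0,-0.25],[0,0,-0.5],[0,0,-0.75],[0,0,-1]], "jaw": [1,1,1,1]}}

```text
time: 2.48
tool_pos: [0.472, -0.103, 0.1672]
tool_rot: [3.141, -0.001, 1.068]
contact_force: [1.2, -0.6, -1.6]
opening: 0.0913
grip_force: 0.0
```

Emit:
{"name": "apply_moves", "arguments": {"delta_pos": [[0,0,0],[0,0,0],[0,0,0],[0,0,0],[0,0,0],[0,0,0]], "dr": [[0,0,-0.25],[0,0,-0.5],[0,0,-0.75],[0,0,-1],[0,0,-1],[0,0,-1]], "jaw": [1,1,1,1,1,1]}}

```text
time: 2.98
tool_pos: [0.4746, -0.106, 0.167]
tool_rot: [3.141, -0.0, 0.576]
contact_force: [0.1, -0.0, 0.6]
opening: 0.092
grip_force: 0.0
```

```bash
python3 - <<'E'
from h import *
W,cw=cam('wrist'); s=telemetry.observe(); print(s['tool_pos'],s['tool_rot'],s['time'])
p=proj(cw,[[.4745,-.1062,.012],[.45,.033,.012]]);print(p)
print(wheelW(cw,W,p[0],rad=25)); save('w3',W)
S,cs=cam('scene');D,cd=cam('side')
for im,c in((S,cs),(D,cd)):
    y=colour(im,(22,120,100),(35,255,255)); y=comp(y,(220,215) if c is cs else (275,232)); o=max(cv2.findContours(y,0,1)[0],key=cv2.contourArea)[:,0]
    print('tape',onz(c,o,.06)[:,:2].round(3).min(0),onz(c,o,.06)[:,:2].max(0).round(3))
    b=colour(im,(98,60,20),(118,255,150)); b=comp(b,(140,270) if c is cs else (368,262)); o=max(cv2.findContours(b,0,1)[0],key=cv2.contourArea)[:,0]
    print('mug base',onz(c,[[140,290]] if c is cs else [[366,280]],0).round(3))
E
```

```text
[ 0.47460858 -0.10613032  0.16698271] [ 3.14121963e+00 -2.06354175e-04  5.76082625e-01] 3.0333
[[257.79720858 178.60852617]
 [126.88850047 124.48528586]]
{'xy': array([ 0.4749, -0.1058]), 'circ': array([ 0.4736, -0.1057]), 'dia': 0.0698, 'px': array([257.7, 178.1]), 'bore': array([ 0.4749, -0.1061])}
tape [ 0.555 -0.063] [0.65  0.002]
mug base [[ 0.784 -0.179  0.   ]]
tape [ 0.536 -0.129] [ 0.584 -0.008]
mug base [[ 0.763 -0.198  0.   ]]
```

View pics/w3.png

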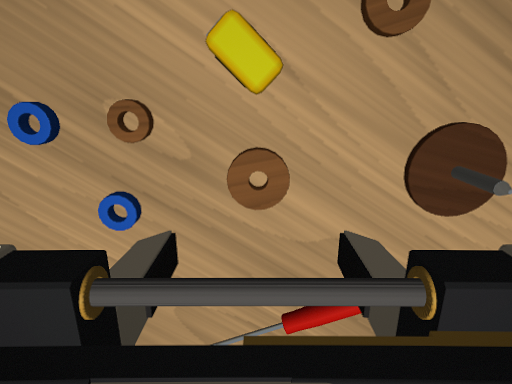

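w3 shows wheel 1 at (258,178), with the tape well clear at (245,50). Descend and grip.

Emit:
{"name": "apply_moves", "arguments": {"delta_pos": [[0.0,0,-0.1],[0.0,0,-0.2],[0.0,0,-0.3],[0.0,0,-0.37],[0.0,0,-0.4],[0,0,-0.4],[0,0,-0.4]], "dr": [[0,0,0],[0,0,0],[0,0,0],[0,0,0],[0,0,0],[0,0,0],[0,0,0]], "jaw": [1,1,1,1,1,1,1]}}

```text
time: 3.72
tool_pos: [0.4745, -0.1067, 0.0065]
tool_rot: [-3.141, 0.001, 0.572]
contact_force: [0.2, -0.0, 0.6]
opening: 0.0916
grip_force: 0.0
```

Emit:
{"name": "apply_moves", "arguments": {"delta_pos": [[0,0,0],[0,0,0],[0,0,0],[0,0,0],[0,0,0],[0,0,0],[0,0,0],[0,0,0]], "dr": [[0,0,0],[0,0,0],[0,0,0],[0,0,0],[0,0,0],[0,0,0],[0,0,0],[0,0,0]], "jaw": [0.65,0.65,0.65,0.6,0.6,0.6,0.6,0.6], "force": 30}}

```text
time: 4.38
tool_pos: [0.475, -0.107, 0.0075]
tool_rot: [3.14, -0.001, 0.571]
contact_force: [-0.8, 0.8, 6.5]
opening: 0.0648
grip_force: 30.0
```

Emit:
{"name": "apply_moves", "arguments": {"delta_pos": [[0,0,0.05],[0,0,0.15],[0,0,0.25],[0,0.05,0.3],[-0.01,0.13,0.3],[-0.02,0.22,0.3],[-0.03,0.31,0.3],[-0.04,0.4,0.3]], "dr": [[0,0,0],[0,0,0],[0,0,0],[0,0,0],[0,0,0],[0,0,0],[0,0,0],[0,0,0]], "jaw": [0.6,0.6,0.6,0.6,0.6,0.6,0.6,0.6]}}

```text
time: 5.05
tool_pos: [0.4581, 0.0545, 0.127]
tool_rot: [3.141, -0.0, 0.57]
contact_force: [1.1, 0.3, -0.4]
opening: 0.0644
grip_force: 30.0
```

Emit:
{"name": "apply_moves", "arguments": {"delta_pos": [[-0.01,0.09,0],[-0.02,0.18,0],[-0.03,0.27,0],[-0.046,0.36,0],[-0.046,0.44,0],[-0.046,0.446,0],[-0.046,0.446,0],[-0.046,0.446,0]], "dr": [[0,0,0],[0,0,0],[0,0,0],[0,0,0],[0,0,0],[0,0,0],[0,0,0],[0,0,0]], "jaw": [0.6,0.6,0.6,0.6,0.6,0.6,0.6,0.6]}}

```text
time: 5.72
tool_pos: [0.4399, 0.2313, 0.1265]
tool_rot: [3.141, 0.001, 0.572]
contact_force: [0.2, -0.7, -0.6]
opening: 0.0649
grip_force: 30.0
```

```bash
python3 - <<'E'
from h import *
W,cw=cam('wrist'); s=telemetry.observe(); print(s['tool_pos'],s['tool_rot'],s['time'],s['opening'],s['grip_force'])
z=s['tool_pos'][2]-.0065+.016
p=proj(cw,[[s['tool_pos'][0],s['tool_pos'][1],z]])[0];print(p)
print(wheelW(cw,W,p,z,rad=30)); save('w4',W)
print(brown(W)[150:260,160:360].sum())
E
```

```text
[0.44004313 0.23071788 0.12658105] [3.14132654e+00 8.16931010e-04 5.70449384e-01] 5.7667 0.06491885359917951 29.9997069966048
[259.08993712 255.7498492 ]
{'xy': array([0.4455, 0.236 ]), 'circ': array([0.438 , 0.2333]), 'dia': 0.0723, 'px': array([256.4, 240. ]), 'bore': array([0.4416, 0.2328])}
6101
```

View pics/w4.png

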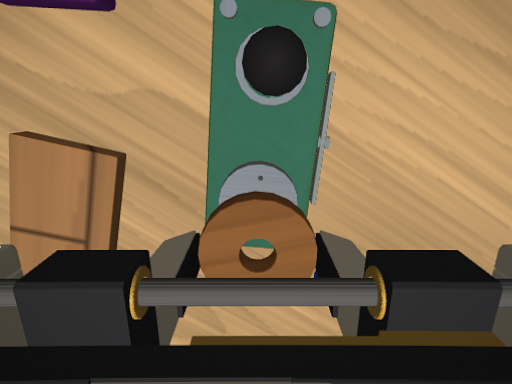

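w4 shows wheel 1 held at (257,245), over the nest. Lower it and release.

Emit:
{"name": "apply_moves", "arguments": {"delta_pos": [[0.001,0.002,-0.05],[0.001,0.002,-0.1],[0.001,0.002,-0.14],[0.001,0.002,-0.16],[0.001,0.002,-0.17],[0.001,0.002,-0.17],[0.001,0.002,-0.17]], "dr": [[0,0,0],[0,0,0],[0,0,0],[0,0,0],[0,0,0],[0,0,0],[0,0,0]], "jaw": [0.6,0.6,0.6,0.6,0.6,0.6,0.6]}}

```text
time: 6.35
tool_pos: [0.4412, 0.232, 0.0593]
tool_rot: [3.141, -0.001, 0.57]
contact_force: [-1.1, 0.7, -0.1]
opening: 0.0647
grip_force: 30.0
```

Emit:
{"name": "apply_moves", "arguments": {"delta_pos": [[0,0,0],[0,0,0],[0,0,0],[0,0,0],[0,0,0],[0,0,0],[0,0,0],[0,0,0.1]], "dr": [[0,0,0],[0,0,0],[0,0,0],[0,0,0],[0,0,0],[0,0,0],[0,0,0],[0,0,0]], "jaw": [0.75,0.85,0.95,1,1,1,1,1]}}

```text
time: 7.02
tool_pos: [0.4364, 0.2308, 0.0932]
tool_rot: [-3.138, 0.013, 0.571]
contact_force: [-0.5, -0.3, -0.2]
opening: 0.0916
grip_force: 0.0
```

Emit:
{"name": "apply_moves", "arguments": {"delta_pos": [[0,0,0.1],[0,0,0.2],[0,0,0.25],[0,0,0.25],[0,0,0.25]], "dr": [[0,0,0],[0,0,0],[0,0,0],[0,0,0],[0,0,0]], "jaw": [0.5,0,0,0,0]}}

```text
time: 7.43
tool_pos: [0.441, 0.2325, 0.1997]
tool_rot: [3.141, -0.003, 0.571]
contact_force: [-0.8, -0.4, 0.1]
opening: 0.063
grip_force: 0.0
```

```bash
python3 - <<'E'
from h import *
W,cw=cam('wrist'); s=telemetry.observe(); print(s['tool_pos'],s['tool_rot'],s['time'],s['opening'],s['grip_force'])
p=proj(cw,[[.4403,.2318,.066],[.529,.278,.1]]);print(p)
print(wheelW(cw,W,p[0],.066,rad=30)); 
g=cv2.inRange(W,(0,0,0),(35,35,35));k=comp(g,p[1]);M=cv2.moments(k,True);uv=(M['m10']/M['m00'],M['m01']/M['m00'])
print('plunger',uv,k.sum(),onz(cw,uv,.100)) 
D,_=cam('side');S,_=cam('scene')
a=cv2.resize(W,(512,384)); b=cv2.resize(D[140:240,170:300],(400,308),interpolation=2); c=cv2.resize(S[160:250,280:380],(342,308),interpolation=2)
save('sd4',np.hstack([b,c]))
E
```

```text
[0.4401861  0.23223229 0.19831092] [-3.14155835e+00  5.15603974e-04  5.70851496e-01] 7.4833 0.05908312939754717 0.0
[[257.92877644 185.1391227 ]
 [269.82424437  74.32345823]]
{'xy': array([0.4413, 0.2328]), 'circ': array([0.4408, 0.2319]), 'dia': 0.0681, 'px': array([257.6, 182.7]), 'bore': array([0.4412, 0.2329])}
plunger (269.4018691588785, 74.01557632398755) 1605 [[0.529008   0.27840113 0.1       ]]
```

View pics/sd4.png

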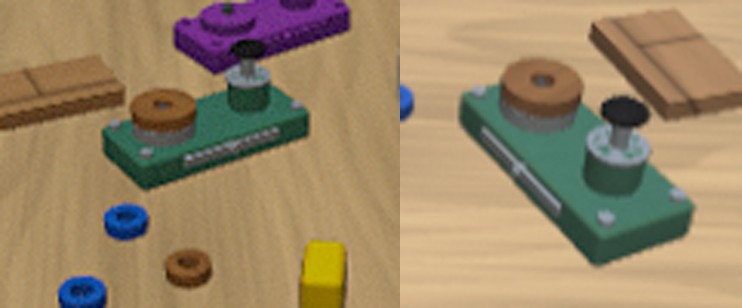

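The wheel lies flat on the nest in both views. Now push the plunger.

Emit:
{"name": "apply_moves", "arguments": {"delta_pos": [[0.08,0.04,0],[0.16,0.08,0],[0.222,0.115,-0.05],[0.222,0.115,-0.13],[0.222,0.115,-0.2],[0.222,0.115,-0.2],[0.222,0.115,-0.2]], "dr": [[0,0,0],[0,0,0],[0,0,0],[0,0,0],[0,0,0],[0,0,0],[0,0,0]], "jaw": [0,0,0,0,0,0,0]}}

```text
time: 8.17
tool_pos: [0.5279, 0.2778, 0.1163]
tool_rot: [-3.14, 0.006, 0.571]
contact_force: [0.3, 0.4, 1.1]
opening: 0.0049
grip_force: 0.0
```

Emit:
{"name": "apply_moves", "arguments": {"delta_pos": [[0,0,-0.025],[0,0,-0.04],[0,0,-0.055],[0,0,-0.07],[0,0,-0.078],[0,0,-0.082],[0,0,-0.082],[0,0,-0.082]], "dr": [[0,0,0],[0,0,0],[0,0,0],[0,0,0],[0,0,0],[0,0,0],[0,0,0],[0,0,0]], "jaw": [0,0,0,0,0,0,0,0]}}

```text
time: 8.83
tool_pos: [0.5304, 0.2787, 0.0883]
tool_rot: [3.141, -0.004, 0.571]
contact_force: [-1.3, -0.6, 10.2]
opening: 0.0004
grip_force: 5.2
```

Emit:
{"name": "apply_moves", "arguments": {"delta_pos": [[0,0,-0.006],[0,0,-0.012],[0,0,-0.015],[0,0,-0.015],[0,0,-0.015]], "dr": [[0,0,0],[0,0,0],[0,0,0],[0,0,0],[0,0,0]], "jaw": [0,0,0,0,0]}}

```text
time: 9.25
tool_pos: [0.5305, 0.2788, 0.085]
tool_rot: [3.14, -0.005, 0.571]
contact_force: [-7.6, -3.9, 28.0]
opening: 0.0005
grip_force: 13.8
```

Emit:
{"name": "apply_moves", "arguments": {"delta_pos": [[0,0,0.05],[0,0,0.12],[0,0,0.2],[-0.08,-0.04,0.25],[-0.16,-0.08,0.25],[-0.222,-0.115,0.25],[-0.222,-0.115,0.25],[-0.222,-0.115,0.25]], "dr": [[0,0,0],[0,0,0],[0,0,0],[0,0,0],[0,0,0],[0,0,0],[0,0,0],[0,0,0]], "jaw": [0,0,0,0.5,1,1,1,1]}}

```text
time: 9.92
tool_pos: [0.4401, 0.2321, 0.181]
tool_rot: [3.141, -0.002, 0.571]
contact_force: [0.6, 0.7, 0.4]
opening: 0.0291
grip_force: 0.0
```

```bash
cat > chk.py <<'E'
from h import *
W,cw=cam('wrist'); s=telemetry.observe(); print(s['tool_pos'],s['tool_rot'],s['time'],s['opening'])
p=proj(cw,[[.4405,.232,.066],[.529,.278,.1]])
print(wheelW(cw,W,p[0],.066,rad=30))
g=cv2.inRange(W,(0,0,0),(35,35,35));k=comp(g,p[1]);M=cv2.moments(k,True);uv=(M['m10']/M['m00'],M['m01']/M['m00'])
print('plunger',k.sum(),onz(cw,uv,.100)[0].round(4)) 
S,c=cam('scene');D,d=cam('side')
for im,cc,P in((S,c,[(.46,.033),(.678,-.1185),(.4745,-.106)]),(D,d,[(.46,.033),(.678,-.1185),(.4745,-.106)])):
    for q in P:
        m=comp(brown(im),proj(cc,[[*q,.012]])[0]); print(q,None if m is None else wheel(cc,m)[:2])
E
python3 chk.py
```

```text
[0.44124489 0.23254019 0.18092122] [ 3.14092421e+00 -2.59728783e-03  5.70509789e-01] 9.9667 0.03322151477526208
{'xy': array([0.4415, 0.2326]), 'circ': array([0.4408, 0.232 ]), 'dia': 0.0683, 'px': array([258.1, 186.7]), 'bore': array([0.4443, 0.2323])}
plunger 1723 [0.5292 0.2785 0.1   ]
(0.46, 0.033) [0.4634, 0.0325]
(0.678, -0.1185) [0.6847, -0.1194]
(0.4745, -0.106) None
(0.46, 0.033) [0.4546, 0.0345]
(0.678, -0.1185) [0.6793, -0.1186]
(0.4745, -0.106) None
```

Emit:
{"name": "apply_moves", "arguments": {"delta_pos": [[0,0,0],[0,0,-0.1],[0,0,-0.15],[0,0,-0.15],[0,0,-0.15],[0,0,-0.15],[0,0,-0.15],[0,0,-0.15]], "dr": [[0,0,0],[0,0,0],[0,0,0],[0,0,0],[0,0,0],[0,0,0],[0,0,0],[0,0,0]], "jaw": [1,1,1,1,1,1,1,1]}}

```text
time: 10.73
tool_pos: [0.4416, 0.2327, 0.1213]
tool_rot: [3.141, -0.003, 0.571]
contact_force: [-0.8, 0.2, -0.0]
opening: 0.091
grip_force: 0.0
```

Emit:
{"name": "apply_moves", "arguments": {"delta_pos": [[0,0,-0.08],[0,0,-0.14],[0,0,-0.16],[0,0,-0.16],[0,0,-0.16],[0,0,-0.16],[0,0,-0.16],[0,0,-0.16]], "dr": [[0,0,0],[0,0,0],[0,0,0],[0,0,0],[0,0,0],[0,0,0],[0,0,0],[0,0,0]], "jaw": [1,1,1,1,0.6,0.6,0.6,0.6]}}

```text
time: 11.4
tool_pos: [0.4413, 0.2326, 0.0571]
tool_rot: [3.141, -0.002, 0.571]
contact_force: [0.2, -0.6, -0.9]
opening: 0.0697
grip_force: 0.0
```

Emit:
{"name": "apply_moves", "arguments": {"delta_pos": [[0,0,0],[0,0,0],[0,0,0],[0,0,0],[0,0,0]], "dr": [[0,0,0],[0,0,0],[0,0,0],[0,0,0],[0,0,0]], "jaw": [0.6,0.6,0.6,0.6,0.6]}}

```text
time: 11.82
tool_pos: [0.4411, 0.2326, 0.0569]
tool_rot: [3.141, -0.002, 0.571]
contact_force: [-0.1, -0.4, 5.2]
opening: 0.065
grip_force: 30.0
```

Emit:
{"name": "apply_moves", "arguments": {"delta_pos": [[0,0,0.06],[0,0,0.16],[0,0,0.26],[0.03,-0.09,0.275],[0.06,-0.18,0.275],[0.09,-0.27,0.275],[0.12,-0.36,0.275],[0.15,-0.45,0.275]], "dr": [[0,0,0],[0,0,0],[0,0,0],[0,0,0],[0,0,0],[0,0,0],[0,0,0],[0,0,0]], "jaw": [0.6,0.6,0.6,0.6,0.6,0.6,0.6,0.6]}}

```text
time: 12.48
tool_pos: [0.5007, 0.0507, 0.1662]
tool_rot: [3.141, -0.0, 0.571]
contact_force: [1.0, 0.1, 0.1]
opening: 0.065
grip_force: 30.0
```

Emit:
{"name": "apply_moves", "arguments": {"delta_pos": [[0.03,-0.09,0],[0.06,-0.18,0],[0.09,-0.27,0],[0.12,-0.36,0],[0.15,-0.45,0],[0.18,-0.54,0],[0.21,-0.63,0],[0.22,-0.7,0]], "dr": [[0,0,0],[0,0,0],[0,0,0],[0,0,0],[0,0,0],[0,0,0],[0,0,0],[0,0,0]], "jaw": [0.6,0.6,0.6,0.6,0.6,0.6,0.6,0.6]}}

```text
time: 13.15
tool_pos: [0.5893, -0.2306, 0.1657]
tool_rot: [3.141, -0.0, 0.57]
contact_force: [-0.4, -0.3, 0.1]
opening: 0.0648
grip_force: 30.0
```

```bash
cat > held.py <<'E'
from h import *
import sys
dz=float(sys.argv[1])  # wheel bottom below TCP
W,cw=cam('wrist'); s=telemetry.observe(); t=np.array(s['tool_pos']); print(t.round(4),s['time'],round(s['opening'],4),s['grip_force'])
z=t[2]-dz+.016; p=proj(cw,[[t[0],t[1],z]])[0]
r=wheelW(cw,W,p,z,rad=30); print(r); 
print('to spindle',np.array([.5932,-.2718])-t[:2],'to nest',np.array([.4405,.2319])-t[:2])
save('held%d'%(s['time']*10),W)
E
python3 held.py .007
```

```text
[ 0.5891 -0.2354  0.1654] 13.2 0.0647 29.998695384711027
{'xy': array([ 0.6075, -0.228 ]), 'circ': array([ 0.6028, -0.2239]), 'dia': 0.0972, 'px': array([272.3, 223.5]), 'bore': array([ 0.5904, -0.2295])}
to spindle [ 0.00406861 -0.0364117 ] to nest [-0.14863139  0.4672883 ]
```

Emit:
{"name": "apply_moves", "arguments": {"delta_pos": [[0.01,-0.088,0],[0.01,-0.088,0],[0.01,-0.088,0],[0.01,-0.088,0]], "dr": [[0,0,0],[0,0,0],[0,0,0],[0,0,0]], "jaw": [0.6,0.6,0.6,0.6]}}

```text
time: 13.53
tool_pos: [0.5923, -0.2623, 0.1656]
tool_rot: [-3.141, 0.0, 0.57]
contact_force: [-0.4, 0.6, -0.1]
opening: 0.065
grip_force: 30.0
```

```bash
python3 held.py .007
```

```text
[ 0.5924 -0.2618  0.1658] 13.5833 0.0647 29.99977173283696
{'xy': array([ 0.6099, -0.2528]), 'circ': array([ 0.6058, -0.2501]), 'dia': 0.0944, 'px': array([261. , 218.2]), 'bore': array([ 0.5935, -0.2611])}
to spindle [ 0.00082541 -0.0099935 ] to nest [-0.15187459  0.4937065 ]
```

Emit:
{"name": "apply_moves", "arguments": {"delta_pos": [[0.002,-0.025,0],[0.002,-0.025,-0.08],[0.002,-0.025,-0.15],[0.002,-0.025,-0.19],[0.002,-0.025,-0.21],[0.002,-0.025,-0.23],[0.002,-0.025,-0.25],[0.002,-0.025,-0.25]], "dr": [[0,0,0],[0,0,0],[0,0,0],[0,0,0],[0,0,0],[0,0,0],[0,0,0],[0,0,0]], "jaw": [0.6,0.6,0.6,0.6,0.6,0.6,0.6,0.6]}}

```text
time: 14.25
tool_pos: [0.5932, -0.2726, 0.0652]
tool_rot: [-3.141, 0.0, 0.571]
contact_force: [-0.4, 1.1, -0.1]
opening: 0.0653
grip_force: 30.0
```

No contact, so the post is in the bore. Continue down and release.

Emit:
{"name": "apply_moves", "arguments": {"delta_pos": [[0,0.002,-0.04],[0,0.002,-0.08],[0,0.002,-0.1],[0,0.002,-0.1],[0,0.002,-0.1]], "dr": [[0,0,0],[0,0,0],[0,0,0],[0,0,0],[0,0,0]], "jaw": [0.6,0.6,0.6,0.6,0.6]}}

```text
time: 14.67
tool_pos: [0.5937, -0.2722, 0.0265]
tool_rot: [3.141, -0.0, 0.571]
contact_force: [0.9, -0.1, -0.7]
opening: 0.0646
grip_force: 30.0
```

Emit:
{"name": "apply_moves", "arguments": {"delta_pos": [[0,0,0],[0,0,0],[0,0,0],[0,0,0],[0,0,0],[0,0,0],[0,0,0.1],[0,0,0.2]], "dr": [[0,0,0],[0,0,0],[0,0,0],[0,0,0],[0,0,0],[0,0,0],[0,0,0],[0,0,0]], "jaw": [0.75,0.85,0.95,1,1,1,1,1]}}

```text
time: 15.33
tool_pos: [0.5916, -0.271, 0.104]
tool_rot: [-3.135, 0.003, 0.571]
contact_force: [0.9, -0.3, 0.7]
opening: 0.092
grip_force: 0.0
```

Emit:
{"name": "apply_moves", "arguments": {"delta_pos": [[0,0.04,0.1],[0,0.06,0.22],[0,0.06,0.28],[0,0.06,0.28],[0,0.06,0.28]], "dr": [[0,0,0],[0,0,0],[0,0,0],[0,0,0],[0,0,0]], "jaw": [1,1,1,1,1]}}

```text
time: 15.75
tool_pos: [0.5943, -0.2483, 0.2207]
tool_rot: [3.137, -0.002, 0.571]
contact_force: [-0.2, 0.5, -0.1]
opening: 0.0917
grip_force: 0.0
```

```bash
cat > stk.py <<'E'
from h import *
S,c=cam('scene');D,d=cam('side');s=telemetry.observe();print(s['tool_pos'],s['tool_rot'],s['time'])
for im,cc in((S,c),(D,d)):
    h=cv2.cvtColor(im,cv2.COLOR_RGB2HSV)
    for q in((.46,.033),(.678,-.1185),(.4405,.232)):
        m=comp(brown(im),proj(cc,[[*q,.012]])[0]); print(q,None if m is None else wheel(cc,m)[:2])
a=[]
for im,cc in((S,c),(D,d)):
    u,v=proj(cc,[[.593,-.272,.03]])[0].astype(int); a.append(cv2.resize(im[max(0,v-45):v+45,max(0,u-60):u+60],(400,300),interpolation=2))
save('stk%d'%(s['time']*10),np.hstack(a)); print('stk%d'%(s['time']*10))
W,cw=cam('wrist')
for q in((.46,.033,.016),(.678,-.1185,.016)):
    p=proj(cw,[q])[0]
    if 0<p[0]<512 and 0<p[1]<384: print(p,wheelW(cw,W,p,q[2],25))
save('wl%d'%(s['time']*10),W)
E
python3 stk.py
```

```text
[ 0.59282842 -0.24780573  0.21683637] [-3.14001341e+00  9.03431374e-04  5.70726137e-01] 15.85
(0.46, 0.033) [0.4634, 0.0326]
(0.678, -0.1185) [0.6847, -0.1194]
(0.4405, 0.232) None
(0.46, 0.033) [0.4541, 0.0338]
(0.678, -0.1185) [0.6783, -0.1183]
(0.4405, 0.232) [0.4443, 0.1773]
stk158
[198.30173171  36.15853757] {'xy': array([ 0.6804, -0.1509]), 'circ': array([ 0.6767, -0.1629]), 'dia': 0.2771, 'px': array([226.4,  53. ]), 'bore': array([ 0.6798, -0.1205])}
```

View pics/stk158.png

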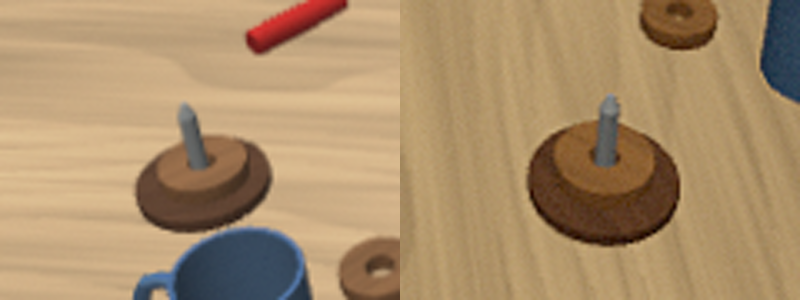

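Wheel 1 is seated flat. Next is wheel 2. I turn the gripper so its body stays clear of the mug.

Emit:
{"name": "apply_moves", "arguments": {"delta_pos": [[0.05,0.09,0],[0.1,0.18,0],[0.15,0.26,0],[0.212,0.322,0],[0.212,0.322,-0.1],[0.212,0.322,-0.15],[0.212,0.322,-0.15],[0.212,0.322,-0.15]], "dr": [[0,0,-0.2],[0,0,-0.4],[0,0,-0.6],[0,0,-0.8],[0,0,-1],[0,0,-1],[0,0,-1],[0,0,-1]], "jaw": [1,1,1,1,1,1,1,1]}}

```text
time: 16.57
tool_pos: [0.677, -0.1191, 0.1553]
tool_rot: [-3.14, 0.005, 0.071]
contact_force: [0.2, 0.1, 1.2]
opening: 0.0919
grip_force: 0.0
```

```bash
python3 - <<'E'
from h import *
W,cw=cam('wrist'); s=telemetry.observe(); print(s['tool_pos'],s['tool_rot'],s['time'],s['qpos'].round(2))
p=proj(cw,[[.678,-.1185,.012]]);print(p,wheelW(cw,W,p[0],rad=25)); save('w5',W)
b=colour(W,(98,60,20),(118,255,150));b=comp(b,proj(cw,[[.775,-.19,.095]])[0],30)
if b is not None:
    o=max(cv2.findContours(b,0,1)[0],key=cv2.contourArea)[:,0];P=onz(cw,o,.095)[:,:2];print('mug',P.min(0),P.max(0))
E
```

```text
[ 0.67804666 -0.11964139  0.15758666] [-3.14126828e+00  1.26544789e-03  7.08072687e-02] 16.6167 [-0.29  0.7   1.11 -0.    1.34  1.21]
[[257.38372507 179.32628721]] {'xy': array([ 0.6799, -0.1195]), 'circ': array([ 0.6791, -0.1193]), 'dia': 0.0604, 'px': array([258.5, 177.6]), 'bore': array([ 0.68  , -0.1193])}
mug [ 0.72837957 -0.23371711] [ 0.80673365 -0.13073486]
```

Emit:
{"name": "apply_moves", "arguments": {"delta_pos": [[0.004,0.0,0],[0.004,0,0],[0.004,0,0],[0.004,0,-0.1],[0.004,0,-0.2],[0.004,0,-0.3],[0.004,0,-0.36],[0.004,0,-0.377]], "dr": [[0,0,-0.25],[0,0,-0.5],[0,0,-0.7],[0,0,-0.8],[0,0,-0.8],[0,0,-0.8],[0,0,-0.8],[0,0,-0.8]], "jaw": [1,1,1,1,1,1,1,1]}}

```text
time: 17.28
tool_pos: [0.6778, -0.1195, 0.0038]
tool_rot: [3.141, 0.006, -0.33]
contact_force: [-0.3, -0.2, -0.7]
opening: 0.092
grip_force: 0.0
```

Emit:
{"name": "apply_moves", "arguments": {"delta_pos": [[0,0,0],[0,0,0],[0,0,0],[0,0,0],[0,0,0],[0,0,0],[0,0,0],[0,0,0]], "dr": [[0,0,0],[0,0,0],[0,0,0],[0,0,0],[0,0,0],[0,0,0],[0,0,0],[0,0,0]], "jaw": [1,0.5,0.5,0.5,0.5,0.5,0.5,0.5]}}

```text
time: 17.95
tool_pos: [0.6803, -0.1194, 0.0081]
tool_rot: [3.142, -0.001, -0.329]
contact_force: [-1.1, 0.2, 4.5]
opening: 0.0573
grip_force: 30.0
```

Emit:
{"name": "apply_moves", "arguments": {"delta_pos": [[0,0,0],[0,0,0],[0,0,0],[0,0,0]], "dr": [[0,0,0],[0,0,0],[0,0,0],[0,0,0]], "jaw": [0.5,0.5,0.5,0.5]}}

```text
time: 18.28
tool_pos: [0.6802, -0.1194, 0.0081]
tool_rot: [3.141, -0.001, -0.329]
contact_force: [-1.0, 0.3, 6.6]
opening: 0.0574
grip_force: 30.0
```

Emit:
{"name": "apply_moves", "arguments": {"delta_pos": [[0,0,0.06],[0,0,0.16],[0,0,0.25],[0,0,0.32],[-0.05,0.075,0.32],[-0.1,0.15,0.32],[-0.15,0.22,0.32],[-0.2,0.293,0.32]], "dr": [[0,0,0],[0,0,0],[0,0,0],[0,0,0],[0,0,0.2],[0,0,0.4],[0,0,0.6],[0,0,0.8]], "jaw": [0.5,0.5,0.5,0.5,0.5,0.5,0.5,0.5]}}

```text
time: 18.95
tool_pos: [0.5985, -0.0011, 0.1349]
tool_rot: [-3.142, 0.0, 0.075]
contact_force: [1.0, 0.5, -0.0]
opening: 0.057
grip_force: 30.0
```

Emit:
{"name": "apply_moves", "arguments": {"delta_pos": [[-0.05,0.075,0],[-0.1,0.15,0],[-0.15,0.22,0],[-0.2,0.293,0],[-0.25,0.366,0],[-0.3,0.44,0],[-0.35,0.51,0],[-0.4,0.585,0]], "dr": [[0,0,0.2],[0,0,0.4],[0,0,0.6],[0,0,0.8],[0,0,1],[0,0,1],[0,0,1],[0,0,1]], "jaw": [0.5,0.5,0.5,0.5,0.5,0.5,0.5,0.5]}}

```text
time: 19.62
tool_pos: [0.4385, 0.233, 0.1351]
tool_rot: [3.142, 0.0, 0.571]
contact_force: [0.5, 0.0, -0.3]
opening: 0.0571
grip_force: 30.0
```

Emit:
{"name": "apply_moves", "arguments": {"delta_pos": [[0,0,0],[0,0,0]], "dr": [[0,0,0],[0,0,0]], "jaw": [0.5,0.5]}}

```text
time: 19.78
tool_pos: [0.4387, 0.2333, 0.1351]
tool_rot: [3.142, 0.0, 0.575]
contact_force: [-0.6, -0.6, -0.3]
opening: 0.0572
grip_force: 30.0
```

```bash
python3 held.py .008
```

```text
[0.4396 0.2323 0.1352] 19.8333 0.0573 29.999758740887046
{'xy': array([0.4422, 0.2366]), 'circ': array([0.4361, 0.235 ]), 'dia': 0.0654, 'px': array([256.4, 242.9]), 'bore': array([0.4398, 0.2344])}
to spindle [ 0.15355794 -0.50412546] to nest [ 0.00085794 -0.00042546]
```

Emit:
{"name": "apply_moves", "arguments": {"delta_pos": [[0.004,-0.002,-0.05],[0.004,-0.002,-0.1],[0.004,-0.002,-0.14],[0.004,-0.002,-0.165],[0.004,-0.002,-0.18],[0.004,-0.002,-0.188],[0.004,-0.002,-0.188]], "dr": [[0,0,0],[0,0,0],[0,0,0],[0,0,0],[0,0,0],[0,0,0],[0,0,0]], "jaw": [0.5,0.5,0.5,0.5,0.5,0.5,0.5]}}

```text
time: 20.42
tool_pos: [0.4417, 0.2307, 0.0597]
tool_rot: [3.142, 0.0, 0.57]
contact_force: [0.9, -0.9, -1.1]
opening: 0.0575
grip_force: 30.0
```

Emit:
{"name": "apply_moves", "arguments": {"delta_pos": [[0,0,0],[0,0,0],[0,0,0],[0,0,0],[0,0,0],[0,0,0],[0,0,0.1],[0,0,0.2]], "dr": [[0,0,0],[0,0,0],[0,0,0],[0,0,0],[0,0,0],[0,0,0],[0,0,0],[0,0,0]], "jaw": [0.7,0.8,0.85,0.85,0.85,0.85,0.6,0.3]}}

```text
time: 21.08
tool_pos: [0.4397, 0.2306, 0.139]
tool_rot: [-3.14, 0.006, 0.571]
contact_force: [1.2, 1.1, 0.7]
opening: 0.0692
grip_force: 0.0
```

Emit:
{"name": "apply_moves", "arguments": {"delta_pos": [[0,0,0.1],[0,0,0.15],[0,0,0.15],[0,0,0.15]], "dr": [[0,0,0],[0,0,0],[0,0,0],[0,0,0]], "jaw": [0,0,0,0]}}

```text
time: 21.42
tool_pos: [0.4418, 0.2314, 0.201]
tool_rot: [3.141, -0.003, 0.571]
contact_force: [-0.9, -0.7, -0.8]
opening: 0.0425
grip_force: 0.0
```

```bash
python3 chk.py
```

```text
[0.4409984  0.2310674  0.19959408] [3.14157101e+00 3.28345309e-04 5.70890128e-01] 21.4667 0.03834294791192469
{'xy': array([0.4416, 0.2313]), 'circ': array([0.4414, 0.2306]), 'dia': 0.0598, 'px': array([257.6, 183. ]), 'bore': array([0.4416, 0.2315])}
plunger 1487 [0.5291 0.2785 0.1   ]
(0.46, 0.033) [0.4632, 0.0325]
(0.678, -0.1185) None
(0.4745, -0.106) None
(0.46, 0.033) [0.4546, 0.0348]
(0.678, -0.1185) None
(0.4745, -0.106) None
```

Emit:
{"name": "apply_moves", "arguments": {"delta_pos": [[0.08,0.04,0],[0.16,0.08,0],[0.219,0.118,-0.05],[0.219,0.118,-0.13],[0.219,0.118,-0.2],[0.219,0.118,-0.2],[0.219,0.118,-0.2]], "dr": [[0,0,0],[0,0,0],[0,0,0],[0,0,0],[0,0,0],[0,0,0],[0,0,0]], "jaw": [0,0,0,0,0,0,0]}}

```text
time: 22.15
tool_pos: [0.5275, 0.2778, 0.1175]
tool_rot: [-3.14, 0.006, 0.571]
contact_force: [-0.2, 0.8, -0.1]
opening: 0.0001
grip_force: 0.0
```

Emit:
{"name": "apply_moves", "arguments": {"delta_pos": [[0,0,-0.025],[0,0,-0.04],[0,0,-0.055],[0,0,-0.07],[0,0,-0.082],[0,0,-0.09],[0,0,-0.096],[0,0,-0.096]], "dr": [[0,0,0],[0,0,0],[0,0,0],[0,0,0],[0,0,0],[0,0,0],[0,0,0],[0,0,0]], "jaw": [0,0,0,0,0,0,0,0]}}

```text
time: 22.82
tool_pos: [0.53, 0.2787, 0.0851]
tool_rot: [3.14, -0.004, 0.571]
contact_force: [-3.9, -2.8, 18.7]
opening: 0.0003
grip_force: 9.2
```

Emit:
{"name": "apply_moves", "arguments": {"delta_pos": [[0,0,-0.006],[0,0,-0.006],[0,0,-0.006]], "dr": [[0,0,0],[0,0,0],[0,0,0]], "jaw": [0,0,0]}}

```text
time: 23.07
tool_pos: [0.53, 0.2788, 0.0849]
tool_rot: [3.14, -0.006, 0.571]
contact_force: [-9.6, -3.5, 32.7]
opening: 0.0002
grip_force: 16.5
```

Emit:
{"name": "apply_moves", "arguments": {"delta_pos": [[0,0,0.05],[0,0,0.12],[0,0,0.2],[-0.08,-0.04,0.23],[-0.16,-0.08,0.23],[-0.222,-0.118,0.23],[-0.222,-0.118,0.23],[-0.222,-0.118,0.23]], "dr": [[0,0,0],[0,0,0],[0,0,0],[0,0,0],[0,0,0],[0,0,0],[0,0,0],[0,0,0]], "jaw": [0,0.4,0.8,1,1,1,1,1]}}

```text
time: 23.73
tool_pos: [0.4397, 0.2309, 0.1722]
tool_rot: [3.141, -0.002, 0.571]
contact_force: [1.2, -0.5, 0.2]
opening: 0.0427
grip_force: 0.0
```

Emit:
{"name": "apply_moves", "arguments": {"delta_pos": [[0,0,0],[0,0,0],[0,0,0],[0,0,0],[0,0,0]], "dr": [[0,0,0],[0,0,0],[0,0,0],[0,0,0],[0,0,0]], "jaw": [1,1,1,1,1]}}

```text
time: 24.15
tool_pos: [0.4406, 0.2314, 0.1708]
tool_rot: [3.142, 0.0, 0.571]
contact_force: [-0.4, 0.6, 0.0]
opening: 0.0761
grip_force: 0.0
```

```bash
python3 chk.py
```

```text
[0.44047192 0.23130658 0.17084773] [-3.14158070e+00  3.50261204e-04  5.70827245e-01] 24.2 0.08010622556367634
{'xy': array([0.4417, 0.2314]), 'circ': array([0.4409, 0.231 ]), 'dia': 0.06, 'px': array([258.4, 190.2]), 'bore': array([0.4417, 0.2316])}
plunger 2145 [0.5292 0.2784 0.1   ]
(0.46, 0.033) [0.4632, 0.0325]
(0.678, -0.1185) None
(0.4745, -0.106) None
(0.46, 0.033) [0.4547, 0.0345]
(0.678, -0.1185) None
(0.4745, -0.106) None
```

Emit:
{"name": "apply_moves", "arguments": {"delta_pos": [[0.002,0,-0.08],[0.002,0,-0.16],[0.002,0,-0.22],[0.002,0,-0.27],[0.002,0,-0.285],[0.002,0,-0.285],[0.002,0,-0.285],[0.002,0,-0.285]], "dr": [[0,0,0],[0,0,0],[0,0,0],[0,0,0],[0,0,0],[0,0,0],[0,0,0],[0,0,0]], "jaw": [1,1,1,1,1,1,0.5,0.5]}}

```text
time: 24.97
tool_pos: [0.442, 0.2315, 0.0585]
tool_rot: [3.141, -0.002, 0.571]
contact_force: [0.1, -0.7, -0.1]
opening: 0.0825
grip_force: 0.0
```

Emit:
{"name": "apply_moves", "arguments": {"delta_pos": [[0,0,0],[0,0,0],[0,0,0],[0,0,0],[0,0,0],[0,0,0],[0,0,0],[0,0,0]], "dr": [[0,0,0],[0,0,0],[0,0,0],[0,0,0],[0,0,0],[0,0,0],[0,0,0],[0,0,0]], "jaw": [0.5,0.5,0.5,0.5,0.5,0.5,0.5,0.5]}}

```text
time: 25.63
tool_pos: [0.4413, 0.2313, 0.0577]
tool_rot: [3.141, -0.001, 0.571]
contact_force: [-1.2, -0.4, 5.5]
opening: 0.0575
grip_force: 30.0
```

Emit:
{"name": "apply_moves", "arguments": {"delta_pos": [[0,0,0.06],[0,0,0.16],[0,0,0.26],[0.03,-0.09,0.275],[0.06,-0.18,0.275],[0.09,-0.27,0.275],[0.12,-0.36,0.275],[0.15,-0.45,0.275]], "dr": [[0,0,0],[0,0,0],[0,0,0],[0,0,0],[0,0,0],[0,0,0],[0,0,0],[0,0,0]], "jaw": [0.5,0.5,0.5,0.5,0.5,0.5,0.5,0.5]}}

```text
time: 26.3
tool_pos: [0.5011, 0.0495, 0.1672]
tool_rot: [3.142, -0.0, 0.571]
contact_force: [0.6, 0.0, -1.0]
opening: 0.0569
grip_force: 30.0
```

Emit:
{"name": "apply_moves", "arguments": {"delta_pos": [[0.03,-0.09,0],[0.06,-0.18,0],[0.09,-0.27,0],[0.12,-0.36,0],[0.15,-0.45,0],[0.18,-0.54,0],[0.21,-0.63,0],[0.23,-0.7,0]], "dr": [[0,0,0],[0,0,0],[0,0,0],[0,0,0],[0,0,0],[0,0,0],[0,0,0],[0,0,0]], "jaw": [0.5,0.5,0.5,0.5,0.5,0.5,0.5,0.5]}}

```text
time: 26.97
tool_pos: [0.5933, -0.2318, 0.1666]
tool_rot: [3.141, 0.0, 0.57]
contact_force: [0.9, -0.1, 1.0]
opening: 0.0572
grip_force: 30.0
```

Emit:
{"name": "apply_moves", "arguments": {"delta_pos": [[0,-0.08,0],[0,-0.09,0],[0,-0.09,0],[0,-0.09,0]], "dr": [[0,0,0],[0,0,0],[0,0,0],[0,0,0]], "jaw": [0.5,0.5,0.5,0.5]}}

```text
time: 27.3
tool_pos: [0.5926, -0.2643, 0.1665]
tool_rot: [-3.14, 0.0, 0.57]
contact_force: [0.7, 0.3, 0.1]
opening: 0.0574
grip_force: 30.0
```

```bash
python3 held.py .0075
```

```text
[ 0.5928 -0.2636  0.1668] 27.35 0.0575 30.000094827264547
{'xy': array([ 0.6112, -0.2543]), 'circ': array([ 0.6073, -0.2507]), 'dia': 0.0916, 'px': array([261.1, 216. ]), 'bore': array([ 0.5942, -0.2628])}
to spindle [ 0.00043424 -0.00815938] to nest [-0.15226576  0.49554062]
```

Emit:
{"name": "apply_moves", "arguments": {"delta_pos": [[0.001,-0.02,0],[0.001,-0.02,-0.08],[0.001,-0.02,-0.15],[0.001,-0.02,-0.19],[0.001,-0.02,-0.21],[0.001,-0.02,-0.23],[0.001,-0.02,-0.25],[0.001,-0.02,-0.25]], "dr": [[0,0,0],[0,0,0],[0,0,0],[0,0,0],[0,0,0],[0,0,0],[0,0,0],[0,0,0]], "jaw": [0.5,0.5,0.5,0.5,0.5,0.5,0.5,0.5]}}

```text
time: 28.02
tool_pos: [0.5933, -0.2724, 0.0664]
tool_rot: [-3.141, 0.0, 0.571]
contact_force: [-0.2, -0.1, -0.9]
opening: 0.0571
grip_force: 30.0
```

Emit:
{"name": "apply_moves", "arguments": {"delta_pos": [[0,0.001,-0.03],[0,0.001,-0.06],[0,0.001,-0.068],[0,0.001,-0.068]], "dr": [[0,0,0],[0,0,0],[0,0,0],[0,0,0]], "jaw": [0.5,0.5,0.5,0.5]}}

```text
time: 28.35
tool_pos: [0.5926, -0.2721, 0.0384]
tool_rot: [-3.139, 0.001, 0.571]
contact_force: [-1.0, 0.4, -0.1]
opening: 0.0572
grip_force: 30.0
```

Emit:
{"name": "apply_moves", "arguments": {"delta_pos": [[0,0,0],[0,0,0],[0,0,0],[0,0,0],[0,0,0],[0,0,0],[0,0,0.1],[0,0,0.2]], "dr": [[0,0,0],[0,0,0],[0,0,0],[0,0,0],[0,0,0],[0,0,0],[0,0,0],[0,0,0]], "jaw": [0.7,0.8,0.9,0.9,0.9,0.9,0.9,0.9]}}

```text
time: 29.02
tool_pos: [0.5917, -0.2715, 0.1181]
tool_rot: [-3.136, 0.003, 0.571]
contact_force: [1.3, -0.7, 0.2]
opening: 0.0827
grip_force: 0.0
```

Emit:
{"name": "apply_moves", "arguments": {"delta_pos": [[0,0.04,0.1],[0,0.06,0.22],[-0.04,0.15,0.24],[-0.08,0.24,0.24],[-0.12,0.33,0.24],[-0.16,0.42,0.24],[-0.2,0.5,0.24],[-0.24,0.58,0.24]], "dr": [[0,0,0],[0,0,0],[0,0,0],[0,0,0],[0,0,0],[0,0,0],[0,0,0],[0,0,0]], "jaw": [0.9,0.9,0.8,0.8,0.8,0.8,0.8,0.8]}}

```text
time: 29.68
tool_pos: [0.4963, -0.0389, 0.2163]
tool_rot: [3.141, -0.001, 0.571]
contact_force: [0.8, 0.3, -0.8]
opening: 0.0734
grip_force: 0.0
```

```bash
python3 stk.py
```

```text
[ 0.49505184 -0.036487    0.21651037] [-3.14004323e+00 -1.11677282e-05  5.74903095e-01] 29.7833
(0.46, 0.033) [0.4629, 0.0326]
(0.678, -0.1185) None
(0.4405, 0.232) None
(0.46, 0.033) [0.454, 0.0336]
(0.678, -0.1185) None
(0.4405, 0.232) [0.4629, 0.1869]
stk297
[192.5691551  161.63070622] {'xy': array([0.4514, 0.031 ]), 'circ': array([0.4413, 0.0313]), 'dia': 0.2288, 'px': array([191.1, 167.8]), 'bore': array([0.4554, 0.0323])}
[414.55308242  69.69920927] {'xy': array([ 0.67  , -0.0706]), 'circ': array([ 0.6689, -0.0716]), 'dia': 0.1258, 'px': array([373.7,  50.7])}
```

View pics/stk297.png

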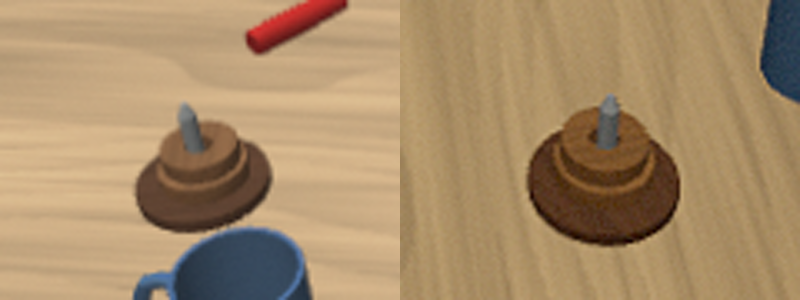

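View pics/wl297.png

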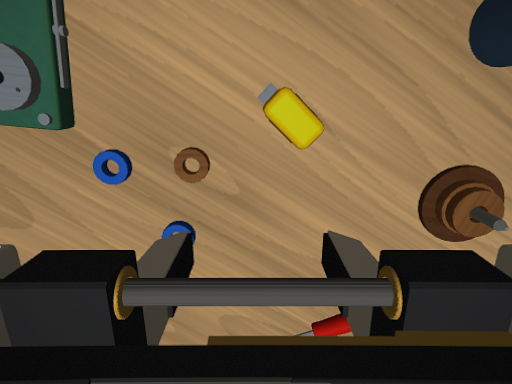

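Two wheels are stacked flat. Wheel 3 is at (191,165) in the wrist view, with blue decoys at (112,167) and (178,232), clear of the fingers' line. Moving over it.

Emit:
{"name": "apply_moves", "arguments": {"delta_pos": [[-0.05,0.08,0],[-0.099,0.165,-0.05],[-0.099,0.165,-0.12],[-0.099,0.165,-0.15],[-0.099,0.165,-0.15],[-0.099,0.165,-0.15]], "dr": [[0,0,0],[0,0,0],[0,0,0],[0,0,0],[0,0,0],[0,0,0]], "jaw": [0.8,0.8,0.8,0.8,0.8,0.8]}}

```text
time: 30.33
tool_pos: [0.4584, 0.0248, 0.1559]
tool_rot: [3.142, 0.0, 0.57]
contact_force: [0.6, 0.5, 1.2]
opening: 0.0736
grip_force: 0.0
```

```bash
python3 - <<'E'
from h import *
W,cw=cam('wrist'); s=telemetry.observe(); print(s['tool_pos'],s['tool_rot'],s['time'],s['opening'])
h=cv2.cvtColor(W,cv2.COLOR_RGB2HSV)
import h as H
H.brown=lambda im:((h[:,:,1]>140)&(h[:,:,0]<17)&(h[:,:,2]>30)&(h[:,:,2]<150)).astype(np.uint8)
p=proj(cw,[[.4554,.0323,.012]]);print(p,H.wheelW(cw,W,p[0],rad=25)); save('w6',W)
b=colour(W,(105,120,40),(125,255,255));n,l,st,ce=cv2.connectedComponentsWithStats(b)
for k in range(1,n):
    if st[k,4]>200: print('blue',onz(cw,ce[k],.012)[0].round(3),st[k,4])
E
```

```text
[0.45896354 0.02471645 0.1566141 ] [ 3.14057195e+00 -8.92600684e-04  5.69788849e-01] 30.3833 0.07361073196586297
[[249.95586149 179.63308222]] {'xy': array([0.4549, 0.033 ]), 'circ': array([0.4549, 0.0324]), 'dia': 0.0436, 'px': array([249.1, 179.7]), 'bore': array([0.4552, 0.0333])}
blue [0.401 0.112 0.012] 1158
blue [0.364 0.002 0.012] 932
```

Emit:
{"name": "apply_moves", "arguments": {"delta_pos": [[-0.009,0.0205,0],[-0.009,0.0205,-0.1],[-0.009,0.0205,-0.2],[-0.009,0.0205,-0.3],[-0.009,0.0205,-0.355],[-0.009,0.0205,-0.373],[-0.009,0.0205,-0.373],[-0.009,0.0205,-0.373]], "dr": [[0,0,0],[0,0,0],[0,0,0],[0,0,0],[0,0,0],[0,0,0],[0,0,0],[0,0,0]], "jaw": [0.8,0.8,0.8,0.8,0.8,0.8,0.8,0.8]}}

```text
time: 31.05
tool_pos: [0.4554, 0.0337, 0.0079]
tool_rot: [3.14, -0.002, 0.571]
contact_force: [-0.6, -0.1, 1.2]
opening: 0.0735
grip_force: 0.0
```

Emit:
{"name": "apply_moves", "arguments": {"delta_pos": [[0,0,0],[0,0,0],[0,0,0],[0,0,0],[0,0,0],[0,0,0],[0,0,0],[0,0,0]], "dr": [[0,0,0],[0,0,0],[0,0,0],[0,0,0],[0,0,0],[0,0,0],[0,0,0],[0,0,0]], "jaw": [0.35,0.35,0.35,0.35,0.35,0.35,0.35,0.35]}}

```text
time: 31.72
tool_pos: [0.4545, 0.0337, 0.0072]
tool_rot: [3.141, -0.001, 0.571]
contact_force: [-1.4, 0.8, 5.3]
opening: 0.0413
grip_force: 30.0
```

Emit:
{"name": "apply_moves", "arguments": {"delta_pos": [[0,0,0.08],[0,0,0.17],[0,0,0.26],[0,0.03,0.32],[-0.007,0.12,0.32],[-0.014,0.21,0.32],[-0.021,0.3,0.32],[-0.028,0.39,0.32]], "dr": [[0,0,0],[0,0,0],[0,0,0],[0,0,0],[0,0,0],[0,0,0],[0,0,0],[0,0,0]], "jaw": [0.35,0.35,0.35,0.35,0.35,0.35,0.35,0.35]}}

```text
time: 32.38
tool_pos: [0.4425, 0.1912, 0.1349]
tool_rot: [3.141, -0.0, 0.57]
contact_force: [1.2, -0.7, -0.2]
opening: 0.0411
grip_force: 30.0
```

Emit:
{"name": "apply_moves", "arguments": {"delta_pos": [[-0.007,0.08,0],[-0.007,0.105,0],[-0.007,0.105,0],[-0.007,0.105,0]], "dr": [[0,0,0],[0,0,0],[0,0,0],[0,0,0]], "jaw": [0.35,0.35,0.35,0.35]}}

```text
time: 32.72
tool_pos: [0.4399, 0.2316, 0.1344]
tool_rot: [3.141, 0.001, 0.572]
contact_force: [-0.1, -0.4, 0.4]
opening: 0.0411
grip_force: 30.0
```

```bash
python3 held.py .007
```

```text
[0.44   0.2309 0.1345] 32.7667 0.0407 29.999751686118543
{'xy': array([0.4417, 0.234 ]), 'circ': array([0.4378, 0.2344]), 'dia': 0.0496, 'px': array([256.2, 246.9]), 'bore': array([0.4412, 0.2329])}
to spindle [ 0.15317112 -0.50274457] to nest [0.00047112 0.00095543]
```

Emit:
{"name": "apply_moves", "arguments": {"delta_pos": [[0.001,0.001,-0.05],[0.001,0.001,-0.1],[0.001,0.001,-0.14],[0.001,0.001,-0.165],[0.001,0.001,-0.18],[0.001,0.001,-0.188],[0.001,0.001,-0.188]], "dr": [[0,0,0],[0,0,0],[0,0,0],[0,0,0],[0,0,0],[0,0,0],[0,0,0]], "jaw": [0.35,0.35,0.35,0.35,0.35,0.35,0.35]}}

```text
time: 33.35
tool_pos: [0.4408, 0.2316, 0.0594]
tool_rot: [3.142, 0.0, 0.57]
contact_force: [1.4, -0.3, 0.4]
opening: 0.042
grip_force: 30.0
```

Emit:
{"name": "apply_moves", "arguments": {"delta_pos": [[0,0,0],[0,0,0],[0,0,0],[0,0,0],[0,0,0],[0,0,0],[0,0,0.1],[0,0,0.2]], "dr": [[0,0,0],[0,0,0],[0,0,0],[0,0,0],[0,0,0],[0,0,0],[0,0,0],[0,0,0]], "jaw": [0.5,0.6,0.7,0.7,0.7,0.7,0.6,0.3]}}

```text
time: 34.02
tool_pos: [0.4389, 0.2316, 0.1386]
tool_rot: [-3.14, 0.006, 0.571]
contact_force: [0.6, 0.8, 0.5]
opening: 0.0553
grip_force: 0.0
```

Emit:
{"name": "apply_moves", "arguments": {"delta_pos": [[0,0,0.1],[0,0,0.15],[0,0,0.15],[0,0,0.15]], "dr": [[0,0,0],[0,0,0],[0,0,0],[0,0,0]], "jaw": [0,0,0,0]}}

```text
time: 34.35
tool_pos: [0.441, 0.2324, 0.2006]
tool_rot: [3.141, -0.003, 0.571]
contact_force: [-1.1, 0.1, -0.8]
opening: 0.0292
grip_force: 0.0
```

```bash
python3 chk.py
```

```text
[0.44022364 0.23203309 0.19917945] [3.14155659e+00 3.21611117e-04 5.70833157e-01] 34.4 0.02489338130221647
{'xy': array([0.4408, 0.2324]), 'circ': array([0.4403, 0.2326]), 'dia': 0.0436, 'px': array([257.5, 183. ]), 'bore': array([0.4411, 0.2325])}
plunger 1489 [0.5291 0.2784 0.1   ]
(0.46, 0.033) None
(0.678, -0.1185) None
(0.4745, -0.106) None
(0.46, 0.033) None
(0.678, -0.1185) None
(0.4745, -0.106) None
```

Emit:
{"name": "apply_moves", "arguments": {"delta_pos": [[0.08,0.04,0],[0.16,0.08,0],[0.221,0.115,-0.05],[0.221,0.115,-0.13],[0.221,0.115,-0.2],[0.221,0.115,-0.2],[0.221,0.115,-0.2]], "dr": [[0,0,0],[0,0,0],[0,0,0],[0,0,0],[0,0,0],[0,0,0],[0,0,0]], "jaw": [0,0,0,0,0,0,0]}}

```text
time: 35.08
tool_pos: [0.5275, 0.2776, 0.1172]
tool_rot: [-3.14, 0.006, 0.571]
contact_force: [0.3, -0.1, 0.3]
opening: 0.0005
grip_force: 0.0
```

Emit:
{"name": "apply_moves", "arguments": {"delta_pos": [[0,0,-0.025],[0,0,-0.04],[0,0,-0.055],[0,0,-0.07],[0,0,-0.082],[0,0,-0.092],[0,0,-0.1],[0,0,-0.1]], "dr": [[0,0,0],[0,0,0],[0,0,0],[0,0,0],[0,0,0],[0,0,0],[0,0,0],[0,0,0]], "jaw": [0,0,0,0,0,0,0,0]}}

```text
time: 35.75
tool_pos: [0.5301, 0.2786, 0.085]
tool_rot: [3.14, -0.005, 0.571]
contact_force: [-8.4, -3.9, 31.5]
opening: 0.0005
grip_force: 15.3
```

Emit:
{"name": "apply_moves", "arguments": {"delta_pos": [[0,0,0],[0,0,0]], "dr": [[0,0,0],[0,0,0]], "jaw": [0,0]}}

```text
time: 35.92
tool_pos: [0.5301, 0.2786, 0.085]
tool_rot: [3.14, -0.005, 0.571]
contact_force: [-9.4, -2.9, 30.9]
opening: 0.0003
grip_force: 15.2
```

Emit:
{"name": "apply_moves", "arguments": {"delta_pos": [[0,0,0.05],[0,0,0.12],[0,0,0.2],[-0.08,-0.04,0.23],[-0.16,-0.08,0.23],[-0.222,-0.116,0.23],[-0.222,-0.116,0.23],[-0.222,-0.116,0.23]], "dr": [[0,0,0],[0,0,0],[0,0,0],[0,0,0],[0,0,0],[0,0,0],[0,0,0],[0,0,0]], "jaw": [0,0.4,0.8,0.8,0.8,0.8,0.8,0.8]}}

```text
time: 36.58
tool_pos: [0.4397, 0.2315, 0.1726]
tool_rot: [3.141, -0.002, 0.571]
contact_force: [-0.0, -0.3, 0.0]
opening: 0.0427
grip_force: 0.0
```

Emit:
{"name": "apply_moves", "arguments": {"delta_pos": [[0,0,0],[0,0,0],[0,0,0],[0,0,0],[0,0,0]], "dr": [[0,0,0],[0,0,0],[0,0,0],[0,0,0],[0,0,0]], "jaw": [0.8,0.8,0.8,0.8,0.8]}}

```text
time: 37.0
tool_pos: [0.4406, 0.2319, 0.1712]
tool_rot: [3.142, 0.0, 0.571]
contact_force: [-0.2, -0.3, 0.3]
opening: 0.0722
grip_force: 0.0
```

```bash
python3 chk.py|head -3
```

```text
[0.44043198 0.23190849 0.17123132] [-3.14157620e+00  4.12914228e-04  5.70922794e-01] 37.05 0.07288258194877444
{'xy': array([0.4409, 0.2325]), 'circ': array([0.4407, 0.2321]), 'dia': 0.0437, 'px': array([257.5, 190.5]), 'bore': array([0.4411, 0.2326])}
plunger 2142 [0.5292 0.2785 0.1   ]
```

Emit:
{"name": "apply_moves", "arguments": {"delta_pos": [[0.001,0,-0.08],[0.001,0,-0.16],[0.001,0,-0.22],[0.001,0,-0.27],[0.001,0,-0.285],[0.001,0,-0.285],[0.001,0,-0.285],[0.001,0,-0.285]], "dr": [[0,0,0],[0,0,0],[0,0,0],[0,0,0],[0,0,0],[0,0,0],[0,0,0],[0,0,0]], "jaw": [0.8,0.8,0.8,0.8,0.8,0.8,0.35,0.35]}}

```text
time: 37.82
tool_pos: [0.4416, 0.2321, 0.0588]
tool_rot: [3.141, -0.002, 0.571]
contact_force: [-0.1, 0.5, 0.3]
opening: 0.0641
grip_force: 0.0
```

Emit:
{"name": "apply_moves", "arguments": {"delta_pos": [[0,0,0],[0,0,0],[0,0,0],[0,0,0],[0,0,0],[0,0,0],[0,0,0],[0,0,0]], "dr": [[0,0,0],[0,0,0],[0,0,0],[0,0,0],[0,0,0],[0,0,0],[0,0,0],[0,0,0]], "jaw": [0.35,0.35,0.35,0.35,0.35,0.35,0.35,0.35]}}

```text
time: 38.48
tool_pos: [0.441, 0.2319, 0.0582]
tool_rot: [3.141, -0.001, 0.571]
contact_force: [-0.4, -0.6, 6.1]
opening: 0.0406
grip_force: 30.0
```

Emit:
{"name": "apply_moves", "arguments": {"delta_pos": [[0,0,0.06],[0,0,0.16],[0,0,0.26],[0.03,-0.09,0.275],[0.06,-0.18,0.275],[0.09,-0.27,0.275],[0.12,-0.36,0.275],[0.15,-0.45,0.275]], "dr": [[0,0,0],[0,0,0],[0,0,0],[0,0,0],[0,0,0],[0,0,0],[0,0,0],[0,0,0]], "jaw": [0.35,0.35,0.35,0.35,0.35,0.35,0.35,0.35]}}

```text
time: 39.15
tool_pos: [0.5007, 0.0502, 0.1677]
tool_rot: [3.141, -0.0, 0.571]
contact_force: [0.3, 0.2, 0.1]
opening: 0.0408
grip_force: 30.0
```

Emit:
{"name": "apply_moves", "arguments": {"delta_pos": [[0.03,-0.09,0],[0.06,-0.18,0],[0.09,-0.27,0],[0.12,-0.36,0],[0.15,-0.45,0],[0.18,-0.54,0],[0.21,-0.63,0],[0.23,-0.7,0]], "dr": [[0,0,0],[0,0,0],[0,0,0],[0,0,0],[0,0,0],[0,0,0],[0,0,0],[0,0,0]], "jaw": [0.35,0.35,0.35,0.35,0.35,0.35,0.35,0.35]}}

```text
time: 39.82
tool_pos: [0.5929, -0.2312, 0.1671]
tool_rot: [3.141, 0.0, 0.57]
contact_force: [0.1, -0.8, -0.9]
opening: 0.0408
grip_force: 30.0
```

Emit:
{"name": "apply_moves", "arguments": {"delta_pos": [[0,-0.08,0],[0,-0.1,0],[0,-0.1,0],[0,-0.1,0],[0,-0.1,0]], "dr": [[0,0,0],[0,0,0],[0,0,0],[0,0,0],[0,0,0]], "jaw": [0.35,0.35,0.35,0.35,0.35]}}

```text
time: 40.23
tool_pos: [0.5925, -0.2667, 0.1674]
tool_rot: [-3.141, -0.0, 0.572]
contact_force: [0.2, 1.4, -0.1]
opening: 0.0408
grip_force: 30.0
```

```bash
python3 held.py .0075
```

```text
[ 0.5927 -0.2665  0.1676] 40.2833 0.0411 30.00001205597073
{'xy': array([ 0.6163, -0.2535]), 'circ': array([ 0.6096, -0.2512]), 'dia': 0.0869, 'px': array([261.4, 205.2]), 'bore': array([ 0.5943, -0.2651])}
to spindle [ 0.0005312  -0.00529478] to nest [-0.1521688   0.49840522]
```

Emit:
{"name": "apply_moves", "arguments": {"delta_pos": [[0.001,-0.0135,0],[0.001,-0.0135,-0.08],[0.001,-0.0135,-0.15],[0.001,-0.0135,-0.19],[0.001,-0.0135,-0.21],[0.001,-0.0135,-0.24],[0.001,-0.0135,-0.27],[0.001,-0.0135,-0.28]], "dr": [[0,0,0],[0,0,0],[0,0,0],[0,0,0],[0,0,0],[0,0,0],[0,0,0],[0,0,0]], "jaw": [0.35,0.35,0.35,0.35,0.35,0.35,0.35,0.35]}}

```text
time: 40.95
tool_pos: [0.5927, -0.2732, 0.0542]
tool_rot: [-3.141, 0.001, 0.571]
contact_force: [-0.2, -0.1, -1.0]
opening: 0.0408
grip_force: 30.0
```

Emit:
{"name": "apply_moves", "arguments": {"delta_pos": [[0,0,0],[0,0,0]], "dr": [[0,0,0],[0,0,0]], "jaw": [0.35,0.35]}}

```text
time: 41.12
tool_pos: [0.5933, -0.2738, 0.056]
tool_rot: [3.141, -0.0, 0.571]
contact_force: [0.4, -0.5, 0.5]
opening: 0.0409
grip_force: 30.0
```

Emit:
{"name": "apply_moves", "arguments": {"delta_pos": [[0,0.004,-0.005],[0,0.004,-0.005],[0,0.004,-0.005],[0,0.004,-0.005],[0,0.004,-0.005],[0,0.004,-0.005],[0,0.004,0.1],[0,0.004,0.2]], "dr": [[0,0,0],[0,0,0],[0,0,0],[0,0,0],[0,0,0],[0,0,0],[0,0,0],[0,0,0]], "jaw": [0.35,0.5,0.6,0.7,0.7,0.7,0.7,0.7]}}

```text
time: 41.78
tool_pos: [0.5914, -0.2712, 0.1338]
tool_rot: [-3.136, 0.003, 0.571]
contact_force: [1.5, -1.0, -0.1]
opening: 0.0643
grip_force: 0.0
```

Emit:
{"name": "apply_moves", "arguments": {"delta_pos": [[0,0.04,0.1],[0,0.06,0.2],[-0.04,0.15,0.2],[-0.08,0.24,0.2],[-0.12,0.33,0.2],[-0.16,0.42,0.2],[-0.16,0.42,0.2],[-0.16,0.42,0.2]], "dr": [[0,0,0],[0,0,0],[0,0,0],[0,0,0],[0,0,0],[0,0,0],[0,0,0],[0,0,0]], "jaw": [0.7,0.7,0.7,0.7,0.7,0.7,0.7,0.7]}}

```text
time: 42.45
tool_pos: [0.5286, -0.1025, 0.2163]
tool_rot: [3.141, -0.001, 0.574]
contact_force: [-0.2, 0.0, 0.5]
opening: 0.0644
grip_force: 0.0
```

```bash
python3 stk.py | grep -E "stk|^\["; mv pics/stk4*.png pics/final.png
```

```text
[ 0.52961992 -0.10467133  0.21597723] [ 3.14012198e+00 -6.09035198e-04  5.70931542e-01] 42.55
stk425
[126.33823297 155.45444954] {'xy': array([0.4433, 0.0364]), 'circ': array([0.4427, 0.032 ]), 'dia': 0.1696, 'px': array([119. , 164.9]), 'bore': array([0.4426, 0.0585])}
[343.36149722  61.60173366] {'xy': array([ 0.6712, -0.1097]), 'circ': array([ 0.6712, -0.1097]), 'dia': 0.0033, 'px': array([332.,  63.])}
```

View pics/final.png

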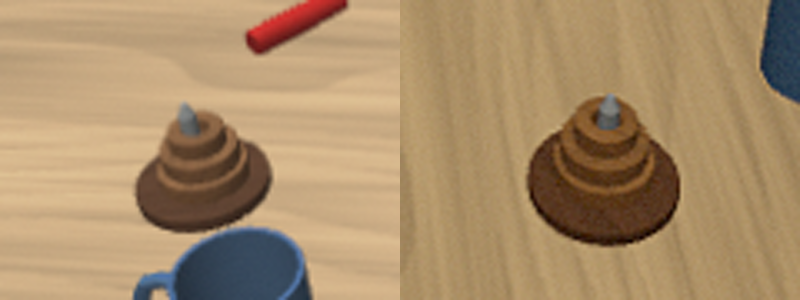

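The final picture shows all three wheels flat on the spindle, largest at the bottom and smallest on top, with the screwdriver and mug unmoved.

```bash
python3 -c "
from cell import job; print(job.hand_in())"
```

```text
the job is handed in; nothing more can be done
None
```

All three wheels present (66, 58 and 42 mm) were pressed to the plunger's stop on the nest and stacked flat on the spindle, largest at the bottom, and the job was handed in at about 43 s.

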